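# Drain the sieve over the cobalt cup

## Robot

A 6-joint arm with a two-finger parallel gripper is mounted at the origin on the work surface. World frame = base frame: x ahead of the robot, y to its left, z up, the work surface at z = 0. Lengths are in m, angles in rad, forces in N, time in s.
With the tool pointing down it reaches from about 0.425 to 0.95 m from the base axis. Payload 3.5 kg.
Tool frame: the origin (TCP) lies on the mounting face of the last link; the fingertips stand 173 mm ahead of it and the grasp point (between the pads) lies 155 mm ahead of it; z points along the fingers, y is the line along which they close (so a half turn about z gives the same grasp; the last joint's range is limited). The gripper opens to 85 mm and grips with 20 to 120 N. Pads are 22 mm wide; open, the fingers measure 114 mm over their backs; the gripper's body (76 mm by 85 mm) begins 54 mm behind the grasp point. The pads swing forward as they close: fully open they stand 13 mm farther back than shut.
Start: joints at [1.052, 0.286, 1.577, -0, 1.279, -0.15], TCP at [0.243, 0.63, 0.405] pointing down, gripper open.
Joint ranges: [-2.77, 2.77], [-0.9, 2.22], [0.21, 2.48], [-1.53, 4.67], [0.24, 2.81], [-2.84, 2.84]. Speed limits (rad/s): [2.79, 2.79, 3.14, 3.14, 3.14, 3.14].

## Interface

Orientations are given as a unit quaternion [w, x, y, z].
In Python, from rig import sensors, imaging, sign_off gives the robot as it stands.
- The arm moves only by the tool move_arm, never from a script. Its argument "moves" is a list of rows, each a list of 7 numbers: the shift along the tool's x, y, z in m, then the turn, a rotation vector about the tool's x, y, z in rad, then the finger opening in m, from 0 to 0.0854. In form: [[x, y, z, wx, wy, wz, claw], ...]. A call has 1 to 5 rows; each row shifts and turns the commanded pose from where the row before left it, along the tool's axes as they then stand; what a row does not reach is not made up. A row lasts 1/8 s, in which the tool goes at most 62.5 mm and 10.7 degrees, less where a joint would pass 70% of its speed; a pose out of reach is approached as far as the arm can. A call is refused whole if a number of a shift passes 0.0625 or a number of a turn 0.188, either way. A call with a gripper value outside its range is refused whole. The fingers move at their own pace and stop on an object; "force" is the grip in N (left out, the last holds). Time passes only in rows, so rows that do not move let the fingers close. It gives the time, the measured TCP pose, the force, the opening and the grip force at its end, in the units of the state.
- sensors.sense(): the state, without advancing time (a new reading comes with each control period).
- imaging.read_camera(name): name is "scene" or "side" or "wrist"; returns a dict with "color" (420x560x3 uint8, red, green, blue), "vfov" (degrees; the focal length in pixels is half the picture's height over the tangent of half this angle, whatever the lens; pixels are square), "cx", "cy" (the principal point, pixels), "eye" and "attitude" of the camera in the world; the wrist camera has in their place "hand_eye" (4x4, takes a point from camera to tool coordinates, whose origin is the TCP and whose axes are the flange's). Camera axes: x right, y down, z forward; pixel columns grow to the right and rows downward; lengths in m; the calibration is good to about 2 mm. The wrist camera is an equidistant fisheye: a pixel r from the principal point sees the ray r / f radians off the axis. A picture is of the moment at which its call begins: read the wrist's pose just before it. There is no depth.
- sign_off(): hands the job in; it is judged then, once.
The state is a dict: "time_s": time; "joint_pos": joint angles; "qvel": joint speeds; "effort": joint torques, N m; "position": TCP position; "tcp_rot": TCP orientation; "wrist_force": force on the tool from outside, world axes, zero at the start; "wrist_torque": the same for the moment, N m; "width": opening from 0.0 (shut) to 1.0 (fully open); "finger_force": force on a finger pad.
Only numpy, scipy, OpenCV 4.12 (cv2) and the standard library are available. Lean on these libraries where they do the work, as an engineer would, in place of code of your own. Each camera call takes 0.05 s, during which the arm holds its last target. There are 200 camera calls.

## Task

First switch the chrome juicer off by tipping its toggle fully to the right as the robot sees it, then take the steel sieve by its wooden handle, lift it off the green bowl and carry it level, orange half still in it, to the cobalt cup. Finish while still holding it in the air, level, steady and centred over the cup, its underside about 4 cm above the rim, so that it drips into the cup. Leave cup, coaster, bowl and everything else on the counter standing where they are.

Things in the scene. Friction and masses are not known exactly. Their poses are not given: they have to be found in the camera images.
- juicer: Fixed chrome juicer. Origin: centre of the underside of its plinth (270 x 150 x 30 mm); +x to its rear, +y to its left seen from the robot. Tower 65 mm radius, centred at x = +65, flaring to 85 mm radius at 230 mm, 300 mm high; spout on the -y side out to y = -107 at z 165 to 215. Black toggle block at x = -105, y = 0 (50 mm in x, 70 mm in y, top at z = 55).
- switch (a joint): Toggle angle: 0 = off, leaning 0.5 rad to the juicer's -y (right); 1 = on, leaning 0.5 rad to +y (left); 0.5 = upright; stops at 0 and 1. Starts near on, stays where left, needs about 1.5 N at the knob. Pivot at (-105, 0, 52) mm in the juicer's frame, its axis along the juicer's x.
- switch_tip (a point): Centre of the red ball knob (26 mm across) on the toggle, 50 mm from its pivot on a 10 mm stem.
- bowl: Loose green enamel bowl, 140 mm across the rim, 65 mm high, 600 g, empty; the sieve rests in its mouth. Origin: centre of the underside. It and the coaster may change places.
- sieve: Steel sieve, about 220 g. Origin: centre of its flat underside (47 mm radius), 33 mm above the counter at the start; z up. Walls widen to 60 mm radius; flat rim flange of 76 mm radius, its underside at z = 32, rests on the bowl's rim. Straight wooden handle along its -x axis from 72 to 192 mm out, 14 mm wide, 16 mm high, its middle at z = 40.5; at first it points to the robot within 0.5 rad.
- sieve_grip (a point): Point in the middle of the sieve's handle section (14 mm wide, 16 mm high), 112 mm from the sieve's centre along its -x axis: a good place to grip, from above, across the handle. Axes as those of the sieve.
- orange_half: Squeezed orange half, a dome 70 mm across and 34 mm high, about 60 g, lying loose with its flat side down on the sieve's floor. Origin: centre of the flat side, 3 mm above the sieve's origin.
- cup: Loose cobalt-blue glass cup, 76 mm across the rim, 95 mm high, standing on the coaster. Origin: centre of its underside.
- cup_rim (a point): Centre of the cup's mouth, at rim height (104 mm above the counter). z up.
- coaster: Loose round wooden coaster, 104 mm across, 9 mm thick, under the cup. Origin: centre of the underside.
- lid: Clear plastic juicer lid lying on the counter, 124 mm across, 55 mm high with its knob. Bystander. Origin: centre of the underside.
- honey_jar: Amber jar with black cap, 68 mm across, 100 mm high. Bystander. Origin: centre of the underside.
- mug: Blue ceramic mug, 82 mm across, 95 mm high. Bystander. Origin: centre of the underside.
- spoon: Spoon about 200 mm long lying on the counter. Bystander. Origin: middle of its length, underside.
Mind the look-alikes: they are no part of the job. Several things have the shape of the coaster; the one meant has the colours described above.

How it is judged:
By the outcome, as a careful person would: the job done as asked, in the order asked, and still so for the second after the job is handed in, while the arm keeps its last pose, push and grip.
It also fails if it takes over 58 s, if anything falls off the work surface, if the arm or the gripper's body presses on something with over 40 N, if the wrist force passes 120 N, or if a joint passes its speed limit or range.

## Working session

There is one attempt and no reset: what is moved stays moved. The work goes in short steps, Python scripts to look and compute and a tool call to move; the robot and the scene stay as the last step left them, time stands still between calls to the robot, and variables do not carry over. Pictures are saved under pics/ and viewed, at most 10 in all, crops included, and the job is handed in when it is done.

Besides the shell and the picture viewer there is one more tool, called after ">>>" as name([rows], argument=value, ...), one row to a line, values as JSON. move_arm: Moves the arm, as the interface text tells. Its arguments: {"type":"object","properties":{"moves":{"type":"array","items":{"type":"array","items":{"type":"number"}}},"force":{"type":"number"}},"required":["moves"]}

```bash
ls; mkdir -p pics; cat > h.py <<'E'
import numpy as np,cv2
from scipy.spatial.transform import Rotation as R
from rig import sensors, imaging, sign_off
def q2R(q): q=np.asarray(q,float); return R.from_quat([q[1],q[2],q[3],q[0]]).as_matrix()
def att(a):
    a=np.asarray(a,float); return a if a.shape==(3,3) else q2R(a)
def ray(c,u,v,st=None):
    """returns eye, dir in world"""
    h=c['color'].shape[0]; f=h/2/np.tan(np.radians(c['vfov'])/2)
    d=np.array([u-c['cx'],v-c['cy']],float)/f
    if 'eye' in c:
        return np.array(c['eye']),att(c['attitude'])@np.array([d[0],d[1],1.])
    r=np.linalg.norm(d); k=np.sinc(r/np.pi)
    dc=np.array([d[0]*k,d[1]*k,np.cos(r)])
    H=np.array(c['hand_eye']); Rt=q2R(st['tcp_rot'])
    return np.array(st['position'])+Rt@H[:3,3],Rt@H[:3,:3]@dc
def onz(c,u,v,z,st=None):
    e,d=ray(c,u,v,st); return e+d*(z-e[2])/d[2]
def proj(c,p):
    h=c['color'].shape[0]; f=h/2/np.tan(np.radians(c['vfov'])/2)
    q=att(c['attitude']).T@(np.array(p)-np.array(c['eye'])); return np.array([c['cx']+f*q[0]/q[2],c['cy']+f*q[1]/q[2]])
def two(r1,r2):
    A=np.stack([r1[1],-r2[1]],1); t=np.linalg.lstsq(A,r2[0]-r1[0],rcond=None)[0]
    a=r1[0]+r1[1]*t[0]; b=r2[0]+r2[1]*t[1]; return (a+b)/2,np.linalg.norm(a-b)
E
python3 - <<'E'
from h import *
s=sensors.sense(); print(s)
for n in ['scene','side','wrist']:
    c=imaging.read_camera(n); cv2.imwrite(f'pics/{n}0.png',c['color'][:,:,::-1]); print(n,{k:v for k,v in c.items() if k!='color'})
    np.save(f'{n}0.npy',c,allow_pickle=True)
E
```

```text
pics
{'time_s': 0.0, 'joint_pos': array([ 1.05199938e+00,  2.87171755e-01,  1.57819802e+00, -2.40662231e-05,
        1.27861083e+00, -1.49989074e-01]), 'qvel': array([ 2.74907815e-04,  2.90633532e-04,  1.55341766e-03, -9.14394689e-04,
       -3.50074364e-03, -5.86455112e-05]), 'effort': array([ 2.85296874e-04, -4.05986845e+01, -2.92623353e+01, -8.60488785e-05,
        5.80874184e-03,  1.07029376e-05]), 'position': array([0.24317703, 0.62939624, 0.40333125]), 'tcp_rot': array([-3.80976246e-04,  1.83357056e-01,  9.83045657e-01, -1.13161944e-03]), 'wrist_force': array([-1.00747672,  0.07620689, -0.81196016]), 'wrist_torque': array([0.02391306, 0.03045073, 0.01525274]), 'finger_force': 0.0, 'width': 1.0021548336526875}
scene {'vfov': 52.123854164021445, 'cx': 283.0006131434482, 'cy': 205.80654862131908, 'eye': array([ 1.15204781, -0.68697447,  0.91824048]), 'attitude': array([-0.36949036,  0.85939253,  0.3226965 , -0.14418159])}
side {'vfov': 44.01104268641487, 'cx': 271.82534097905693, 'cy': 206.8231611221385, 'eye': array([ 0.22925257, -0.93168983,  1.15484313]), 'attitude': array([-0.35875221,  0.9152473 , -0.17065216,  0.06706013])}
wrist {'vfov': 65.70646984690485, 'cx': 274.49602128694727, 'cy': 207.95156395760577, 'hand_eye': array([[-5.00291970e-05, -9.50403019e-01, -3.11021059e-01,
         7.99149386e-02],
       [ 9.99998189e-01, -6.39239177e-04,  1.79250157e-03,
         7.15863393e-04],
       [-1.90241575e-03, -3.11020406e-01,  9.50401330e-01,
         3.09312985e-02],
       [ 0.00000000e+00,  0.00000000e+00,  0.00000000e+00,
         1.00000000e+00]])}
```

View pics/scene0.png

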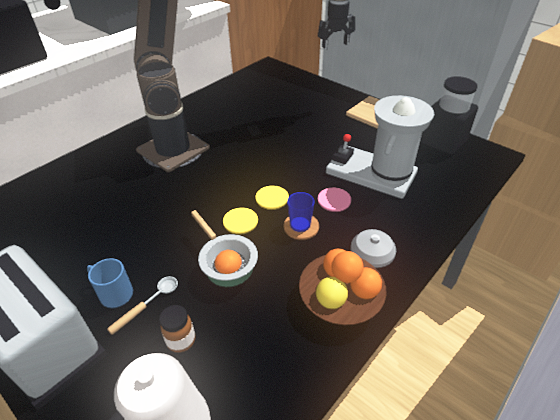

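View pics/side0.png

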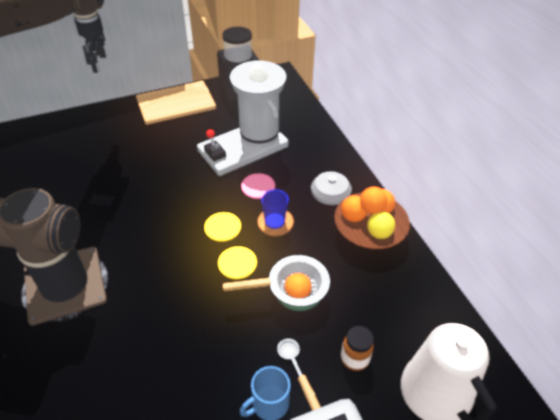

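Scene picture: red knob (347,138) on the juicer's block, sieve (228,260) with its handle to (200,222), cobalt cup (301,212) on a brown wooden coaster. Side picture: knob (210,133), sieve (299,283), cup (275,210).
- **Could pass for the cup:** the blue mug at scene (110,283), rejected because it is paler and has a handle.
- **Could pass for the coaster:** yellow discs at (240,221) and (272,197) and a pink disc at (334,199), all rejected by colour.
- **Could pass for the knob or orange half:** the fruit at (345,270), rejected because it sits in the brown bowl.

```bash
python3 - <<'E'
from h import *
C={n:np.load(f'{n}0.npy',allow_pickle=True).item() for n in ['scene','side']}
def blob(n,lo,hi,box,hsv=True):
    im=cv2.cvtColor(C[n]['color'],cv2.COLOR_RGB2HSV); m=cv2.inRange(im,lo,hi); k=np.zeros_like(m); x0,y0,x1,y1=box; k[y0:y1,x0:x1]=m[y0:y1,x0:x1]
    cs,_=cv2.findContours(k,cv2.RETR_EXTERNAL,cv2.CHAIN_APPROX_NONE); c=max(cs,key=cv2.contourArea)
    return c,k
def cen(c): return cv2.minEnclosingCircle(c)
# knob
ks=[]
for n,b in [('scene',(335,128,358,150)),('side',(200,124,222,142))]:
    im=C[n]['color'].astype(int); m=((im[...,0]>110)&(im[...,1]<70)&(im[...,2]<70)).astype(np.uint8); k=np.zeros_like(m); x0,y0,x1,y1=b;k[y0:y1,x0:x1]=m[y0:y1,x0:x1]
    cs,_=cv2.findContours(k,0,1); c=max(cs,key=cv2.contourArea); p=cen(c); print(n,'knob',p); ks.append(ray(C[n],*p[0]))
print('knob',two(*ks))
# plinth: edge of bright region
for n,b in [('scene',(320,140,425,198)),('side',(190,115,295,178))]:
    c,k=blob(n,(0,0,110),(180,70,255),b)
    h=cv2.convexHull(c); ap=cv2.approxPolyDP(h,3,True)[:,0]
    print(n,'plinth hull',[(tuple(map(int,p)),np.round(onz(C[n],*p,0.03)[:2],3).tolist()) for p in ap])
# cup: blue mask
for n,b in [('scene',(280,185,325,240)),('side',(255,185,300,240))]:
    c,k=blob(n,(112,120,40),(135,255,255),b); h=c[:,0]; print(n,'cup box',cv2.boundingRect(c))
    c2,_=blob(n,(5,90,60),(22,255,255),b); print('coaster pts',cv2.boundingRect(c2))
    e=cv2.fitEllipse(cv2.convexHull(c2)); print(' coaster',onz(C[n],*e[0],0.009).round(3),e)
# handle
for n,b in [('scene',(185,205,220,245)),('side',(215,272,272,296))]:
    c,k=blob(n,(8,60,80),(25,255,255),b); r=cv2.minAreaRect(c); bx=cv2.boxPoints(r); print(n,'handle',r,[onz(C[n],*p,0.0815)[:2].round(3).tolist() for p in bx])
out=np.hstack([cv2.resize(C['scene']['color'][110:290,180:430],None,fx=1.6,fy=1.6,interpolation=2),cv2.resize(C['side']['color'][110:290,180:430],None,fx=1.6,fy=1.6,interpolation=2)])
cv2.imwrite('pics/crop.png',out[:,:,::-1])
E
```

```text
scene knob ((346.6428527832031, 137.35714721679688), 3.737666368484497)
side knob ((210.0, 133.0), 4.472236156463623)
knob (array([0.51311483, 0.3472599 , 0.10178375]), np.float64(0.00036752139875998325))
scene plinth hull [((419, 140), [0.663, 0.593]), ((417, 169), [0.74, 0.438]), ((402, 197), [0.773, 0.284]), ((326, 172), [0.522, 0.23]), ((345, 141), [0.466, 0.415])]
side plinth hull [((288, 140), [0.766, 0.305]), ((285, 147), [0.743, 0.276]), ((222, 174), [0.51, 0.227]), ((216, 172), [0.495, 0.243]), ((197, 147), [0.472, 0.38]), ((239, 115), [0.656, 0.494]), ((278, 115), [0.785, 0.444])]
scene cup box (287, 192, 28, 40)
coaster pts (280, 216, 40, 24)
 coaster [ 0.602 -0.005  0.009] ((298.9786376953125, 226.98431396484375), (26.74887466430664, 41.60422897338867), 84.1866226196289)
side cup box (261, 188, 29, 40)
coaster pts (255, 200, 40, 40)
 coaster [0.585 0.005 0.009] ((269.80841064453125, 221.83657836914062), (45.38203430175781, 52.55430221557617), 126.39044952392578)
scene handle ((202.9393310546875, 224.1370849609375), (35.46424102783203, 7.307376861572266), 50.44033432006836) [[0.377, -0.219], [0.375, -0.197], [0.502, -0.226], [0.503, -0.247]]
side handle ((242.0, 281.5), (19.0, 54.0), 90.0) [[0.373, -0.162], [0.501, -0.211], [0.48, -0.264], [0.357, -0.216]]
```

View pics/crop.png

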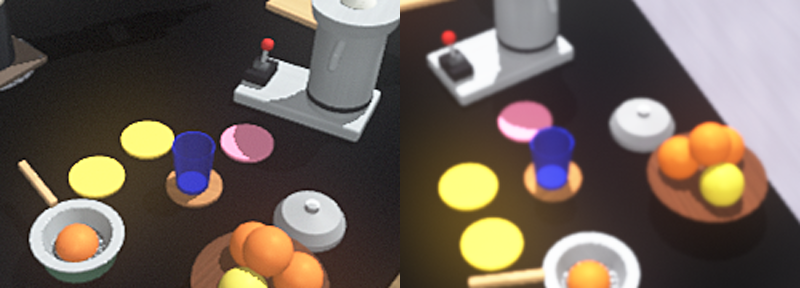

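The crop confirms the red knob on the chrome juicer, and the cobalt cup on the brown coaster among the yellow and pink discs. I'll move over to the juicer, close the fingers and turn tool y along the juicer's x (yaw about 0.22).

>>> move_arm([
  [-0.045, -0.015, 0, 0, 0, 0, 0],
  [-0.045, -0.015, 0, 0, 0, 0, 0],
  [-0.045, -0.015, 0, 0, 0, 0, 0],
  [-0.045, -0.015, 0, 0, 0, 0, 0],
  [-0.045, -0.015, 0, 0, 0, 0, 0],
])

```text
time_s: 0.78
position: [0.4271, 0.4774, 0.4043]
tcp_rot: [-0.0, 0.183, 0.983, -0.0]
wrist_force: [0.7, 0.4, -0.4]
width: -0.002
finger_force: 0.0
```

>>> move_arm([
  [-0.045, -0.015, 0, 0, 0, 0, 0],
  [-0.045, -0.015, 0, 0, 0, 0.16, 0],
  [0, 0, 0, 0, 0, 0.16, 0],
  [0, 0, 0, 0, 0, 0.16, 0],
  [0, 0, 0, 0, 0, 0.16, 0],
])

```text
time_s: 1.4
position: [0.4994, 0.4178, 0.4041]
tcp_rot: [-0.0, 0.486, 0.874, -0.0]
wrist_force: [-0.8, -0.1, 0.9]
width: -0.002
finger_force: 0.0
```

>>> move_arm([
  [0, 0, 0, 0, 0, 0.16, 0],
  [0, 0, 0, 0, 0, 0.16, 0],
  [0, 0, 0, 0, 0, 0, 0],
])

```text
time_s: 1.78
position: [0.4992, 0.4181, 0.4043]
tcp_rot: [-0.0, 0.616, 0.788, -0.0]
wrist_force: [-0.6, 0.5, -0.2]
width: -0.001
finger_force: 0.0
```

```bash
python3 - <<'E'
from h import *
s=sensors.sense(); c=imaging.read_camera('wrist'); cv2.imwrite('pics/wrist1.png',c['color'][:,:,::-1]); np.save('wrist1.npy',c,allow_pickle=True);np.save('s1.npy',s,allow_pickle=True)
print(s['position'],q2R(s['tcp_rot']).round(3),s['joint_pos'].round(2),s['time_s'])
im=c['color'].astype(int); m=((im[...,0]>110)&(im[...,1]<70)&(im[...,2]<70)).astype(np.uint8)
cs,_=cv2.findContours(m,0,1)
for k in cs:
    if cv2.contourArea(k)>20: p=cv2.minEnclosingCircle(k); print(p,onz(c,*p[0],0.098,s))
E
```

```text
[0.49918428 0.4180753  0.40425374] [[-0.241  0.97  -0.001]
 [ 0.97   0.241 -0.   ]
 [-0.    -0.001 -1.   ]] [0.54 0.24 1.64 0.   1.27 0.3 ] 1.775
```

View pics/wrist1.png

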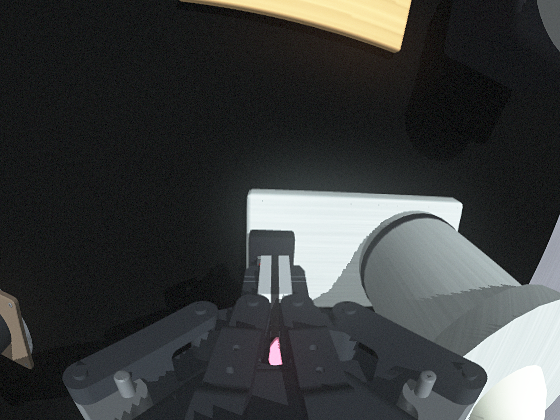

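The wrist view shows the plinth's left edge, from corner (248,190) to (462,199), and the block's left edge at about (272,231). The fingers hide the knob. I'll cast the corners onto z = 0.03 to get the juicer frame.

```bash
python3 - <<'E'
from h import *
c=np.load('wrist1.npy',allow_pickle=True).item(); s=np.load('s1.npy',allow_pickle=True).item()
a=onz(c,248,190,.03,s);b=onz(c,462,200,.03,s); yaw=np.arctan2(*(b-a)[1::-1]); print(a,b,np.linalg.norm(b-a),yaw)
x=np.array([np.cos(yaw),np.sin(yaw)]);y=np.array([-x[1],x[0]])
o=(a+b)[:2]/2-.075*y; print('origin',o,'pivot',o-.105*x,'knob on',o-.105*x+.024*y,'block edge',[onz(c,u,231,.055,s)[:2].round(4) for u in(250,294)],o-.105*x+.035*y)
k=np.array([.513,.347]); print('knob in juicer', (k-o)@x,(k-o)@y)
E
```

```text
[0.47403103 0.40074919 0.03      ] [0.7305621  0.45395865 0.03      ] 0.26199128886268414 0.204519095148478
origin [0.61752879 0.35391702] pivot [0.51471711 0.3325919 ] knob on [0.5098428  0.35609171] block edge [array([0.4862, 0.3645]), array([0.5314, 0.3757])] [0.50760874 0.36686246]
knob in juicer -0.10375509693630705 0.014456553022942036
```

Pivot is about (0.516, 0.329), and the fingers sit in line with it, about 90 mm to its left. I'll lower straight down so the fingertips reach z of about 0.076, then sweep right.

>>> move_arm([
  [0, 0, 0.052, 0, 0, 0, 0],
  [0, 0, 0.052, 0, 0, 0, 0],
  [0, 0, 0.052, 0, 0, 0, 0],
  [0, 0, 0, 0, 0, 0, 0],
])

```text
time_s: 2.33
position: [0.4973, 0.4169, 0.2429]
tcp_rot: [-0.002, 0.616, 0.788, -0.006]
wrist_force: [-0.2, 0.7, 0.4]
width: -0.003
finger_force: 0.0
```

>>> move_arm([
  [-0.02, 0, 0, 0, 0, 0, 0],
  [-0.02, 0, 0, 0, 0, 0, 0],
  [-0.01, 0, 0, 0, 0, 0, 0],
  [-0.01, 0, 0, 0, 0, 0, 0],
  [-0.01, 0, 0, 0, 0, 0, 0],
])

```text
time_s: 2.95
position: [0.5164, 0.3498, 0.2498]
tcp_rot: [0.0, 0.617, 0.787, 0.001]
wrist_force: [-0.3, 2.0, 1.4]
width: 0.001
finger_force: 0.9
```

```bash
cat > knob.py <<'E'
from h import *
import sys
ks=[]
for n,b in [('scene',(320,125,375,165)),('side',(190,120,240,160))]:
    c=imaging.read_camera(n); cv2.imwrite(f'pics/{sys.argv[1]}{n}.png',cv2.resize(c['color'][b[1]-60:b[3]+60,b[0]-60:b[2]+60],None,fx=2,fy=2)[:,:,::-1])
    im=c['color'].astype(int); m=((im[...,0]>100)&(im[...,1]<70)&(im[...,2]<70)).astype(np.uint8); k=np.zeros_like(m); x0,y0,x1,y1=b;k[y0:y1,x0:x1]=m[y0:y1,x0:x1]
    cs,_=cv2.findContours(k,0,1)
    if not cs: print(n,'none'); continue
    q=max(cs,key=cv2.contourArea); p=cv2.minEnclosingCircle(q); print(n,p); ks.append(ray(c,*p[0]))
if len(ks)==2: print(two(*ks))
s=sensors.sense(); print(s['position'],s['wrist_force'],s['time_s'])
E
python3 knob.py a
```

```text
scene ((344.5, 139.5), 3.8079864978790283)
side ((213.0, 135.5), 4.272101879119873)
(array([0.51756669, 0.32818029, 0.10503464]), np.float64(0.0001302137364399856))
[0.5163019  0.34913713 0.24871964] [-0.02929713 -0.58005029  0.00652713] 3.05
```

>>> move_arm([
  [-0.006, 0, 0, 0, 0, 0, 0],
  [-0.006, 0, 0, 0, 0, 0, 0],
  [-0.004, 0, 0, 0, 0, 0, 0],
  [0, 0, 0, 0, 0, 0, 0],
])

```text
time_s: 3.55
position: [0.5198, 0.3343, 0.2482]
tcp_rot: [-0.0, 0.617, 0.787, -0.0]
wrist_force: [-0.7, 0.5, 0.6]
width: 0.002
finger_force: 0.2
```

>>> move_arm([
  [-0.003, 0, 0, 0, 0, 0, 0],
  [0, 0, 0, 0, 0, 0, 0],
])

```text
time_s: 3.8
position: [0.5206, 0.3317, 0.2486]
tcp_rot: [-0.0, 0.617, 0.787, -0.0]
wrist_force: [-1.6, 1.5, -1.0]
width: -0.002
finger_force: 0.6
```

```bash
python3 knob.py b
```

```text
scene ((341.5, 144.0), 3.9052248001098633)
side ((215.27777099609375, 141.27777099609375), 3.2213733196258545)
(array([0.51869892, 0.31034378, 0.0961564 ]), np.float64(0.0016080499007200936))
[0.52058248 0.33171411 0.24869396] [-0.81202895  1.63278623 -0.51358596] 3.9
```

>>> move_arm([
  [-0.003, 0, 0, 0, 0, 0, 0],
  [0, 0, 0, 0, 0, 0, 0],
])

```text
time_s: 4.15
position: [0.5211, 0.3294, 0.2488]
tcp_rot: [-0.001, 0.617, 0.787, 0.001]
wrist_force: [-0.9, 4.9, -0.5]
width: 0.003
finger_force: 2.2
```

>>> move_arm([
  [-0.003, 0, 0, 0, 0, 0, 0],
  [0, 0, 0, 0, 0, 0, 0],
])

```text
time_s: 4.4
position: [0.5213, 0.3279, 0.2489]
tcp_rot: [-0.003, 0.618, 0.787, 0.003]
wrist_force: [-2.9, 12.7, -1.6]
width: 0.003
finger_force: 4.9
```

```bash
python3 knob.py c
```

```text
scene ((341.5, 144.5), 3.8079864978790283)
side ((215.5, 142.0), 3.201662063598633)
(array([0.51900401, 0.30985998, 0.09407184]), np.float64(0.002507957964414027))
[0.52132561 0.32798192 0.24890312] [-3.09201455 12.05156336 -1.90375304] 4.5
```

Force climbed to 12.7 N with the knob still, so the toggle is at its stop. I'll back off, rise and head for the sieve.

>>> move_arm([
  [0.015, 0, 0, 0, 0, 0, 0],
  [0.025, 0, 0, 0, 0, 0, 0],
  [0, 0, -0.055, 0, 0, 0, 0],
  [0, 0, -0.055, 0, 0, 0, 0],
  [0, 0, -0.05, 0, 0, 0, 0],
])

```text
time_s: 5.12
position: [0.5125, 0.3647, 0.4109]
tcp_rot: [0.001, 0.616, 0.787, -0.0]
wrist_force: [0.8, -0.6, -0.3]
width: -0.001
finger_force: 0.0
```

>>> move_arm([
  [-0.052, -0.02, 0, 0, 0, 0, 0.0854],
  [-0.052, -0.02, 0, 0, 0, 0, 0.0854],
  [-0.052, -0.02, 0, 0, 0, 0, 0.0854],
  [-0.052, -0.02, 0, 0, 0, 0, 0.0854],
  [-0.052, -0.02, 0, 0, 0, 0, 0.0854],
])

```text
time_s: 5.75
position: [0.4772, 0.0865, 0.4091]
tcp_rot: [0.001, 0.616, 0.787, -0.001]
wrist_force: [0.3, -0.4, -0.5]
width: 1.0
finger_force: 0.0
```

>>> move_arm([
  [-0.052, -0.02, 0, 0, 0, 0, 0.0854],
  [-0.052, -0.02, 0, 0, 0, 0, 0.0854],
  [-0.052, -0.02, 0, 0, 0, 0, 0.0854],
  [-0.052, -0.02, 0, 0, 0, 0, 0.0854],
  [-0.052, -0.02, 0, 0, 0, 0, 0.0854],
])

```text
time_s: 6.38
position: [0.4422, -0.19, 0.4092]
tcp_rot: [0.001, 0.617, 0.787, -0.001]
wrist_force: [0.9, 0.2, -0.3]
width: 1.002
finger_force: 0.0
```

>>> move_arm([
  [0, 0, 0, 0, 0, -0.16, 0.0854],
  [0, 0, 0, 0, 0, -0.16, 0.0854],
  [0, 0, 0, 0, 0, -0.16, 0.0854],
  [0, 0, 0, 0, 0, -0.16, 0.0854],
  [0, 0, 0, 0, 0, -0.16, 0.0854],
])

```text
time_s: 7.0
position: [0.4428, -0.1883, 0.4089]
tcp_rot: [-0.0, 0.259, 0.966, -0.001]
wrist_force: [-0.2, -0.3, 0.3]
width: 1.004
finger_force: 0.0
```

>>> move_arm([
  [0, 0, 0, 0, 0, -0.16, 0.0854],
  [0, 0, 0, 0, 0, -0.14, 0.0854],
  [0, 0, 0, 0, 0, 0, 0.0854],
  [0, 0, 0, 0, 0, 0, 0.0854],
])

```text
time_s: 7.5
position: [0.4428, -0.1881, 0.4088]
tcp_rot: [-0.0, 0.115, 0.993, -0.0]
wrist_force: [-0.3, 0.2, 0.2]
width: 0.998
finger_force: 0.0
```

```bash
python3 knob.py d; python3 - <<'E'
from h import *
s=sensors.sense(); c=imaging.read_camera('wrist'); cv2.imwrite('pics/wrist2.png',c['color'][:,:,::-1]); np.save('wrist2.npy',c,allow_pickle=True);np.save('s2.npy',s,allow_pickle=True)
print(s['position'],q2R(s['tcp_rot']).round(3),s['joint_pos'].round(2),s['time_s'])
E
```

```text
scene ((341.5, 144.5), 3.8079864978790283)
side none
[ 0.44286388 -0.18807593  0.40877652] [-0.47805458  0.41950454 -0.18974401] 7.6
[ 0.44286388 -0.18807593  0.40877652] [[-0.974  0.228 -0.   ]
 [ 0.228  0.974 -0.   ]
 [ 0.    -0.    -1.   ]] [-0.61 -0.16  2.03 -0.    1.26 -1.95] 7.6
```

View pics/wrist2.png

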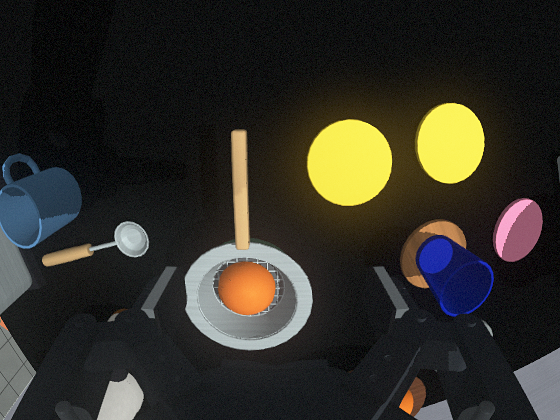

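The wrist view shows the handle from (239,130) to (242,248), the sieve rim centred near (249,293) with the orange in it, and the cup with its rim near (472,285) on the coaster at (430,254). Next I measure the handle, rim circle, cup rim and coaster by casting contour points onto planes.

```bash
cat > meas.py <<'E'
from h import *
from scipy.optimize import least_squares
def circ(P,r=None):
    c0=P.mean(0)
    f=lambda v:np.hypot(P[:,0]-v[0],P[:,1]-v[1])-(v[2] if r is None else r)
    o=least_squares(f,[*c0,.06],loss='soft_l1',f_scale=.002); return o.x.round(4),np.abs(o.fun).mean().round(4)
def big(m):
    cs,_=cv2.findContours(m.astype(np.uint8),0,cv2.CHAIN_APPROX_NONE); return max(cs,key=cv2.contourArea)
E
python3 - <<'E'
from meas import *
c=np.load('wrist2.npy',allow_pickle=True).item(); s=np.load('s2.npy',allow_pickle=True).item()
hsv=cv2.cvtColor(c['color'],cv2.COLOR_RGB2HSV)
def box(m,x0,y0,x1,y1): k=np.zeros(m.shape,bool); k[y0:y1,x0:x1]=m[y0:y1,x0:x1]>0; return k
W=lambda P,z:np.array([onz(c,u,v,z,s)[:2] for u,v in P])
m=box(cv2.inRange(hsv,(8,50,80),(28,255,255)),225,120,256,249)
ys,xs=np.nonzero(m); print('handle px',xs.size,ys.min(),ys.max())
P=W(np.c_[xs,ys],.0815); mu=P.mean(0); vx,vy,_,_=cv2.fitLine(P.astype(np.float32),cv2.DIST_L2,0,.01,.01).ravel()
if vx<0: vx,vy=-vx,-vy
d=np.array([vx,vy]); t=(P-mu)@d; w=(P-mu)@np.array([-vy,vx]); print('dir',np.arctan2(vy,vx),'ends',mu+d*t.min(),mu+d*t.max(),np.ptp(t),np.percentile(w,98)-np.percentile(w,2))
far=mu+d*t.min(); print('centre from handle end',far+.192*d,'grip',far+.08*d)
rim=big(box(cv2.inRange(hsv,(0,0,95),(180,70,255)),180,238,318,352))[:,0]; rim=rim[(rim[:,1]>255)|(abs(rim[:,0]-242)>14)]
for z in(.065,.068): print('rim',circ(W(rim,z)),circ(W(rim,z),.076))
co=big(box(cv2.inRange(hsv,(5,90,60),(22,255,255)),395,215,475,292)|box(cv2.inRange(hsv,(112,120,40),(135,255,255)),395,215,475,292))[:,0]
co=co[(co[:,0]<430)&(co[:,1]<280)]; co=co[(co[:,0]>400)]; print('coaster',circ(W(co,.005),.052))
cu=big(box(cv2.inRange(hsv,(112,120,40),(135,255,255)),410,230,500,325))[:,0]; cu=cu[(cu[:,0]+cu[:,1]>735)]; print('cuprim',circ(W(cu,.104)),circ(W(cu,.104),.038))
# cup rim from fixed cams
for n in('scene','side'):
    k=np.load(n+'0.npy',allow_pickle=True).item(); h=cv2.cvtColor(k['color'],cv2.COLOR_RGB2HSV); b={'scene':(280,185,325,240),'side':(255,185,300,240)}[n]
    q=big(box(cv2.inRange(h,(112,120,40),(135,255,255)),*b))[:,0]; top=q[q[:,1]<q[:,1].min()+6]
    P=np.array([onz(k,u,v,.104)[:2] for u,v in top]); print(n,'cup',circ(P,.038))
E
```

```text
handle px 1845 129 248
dir -0.22540176 ends [ 0.37890917 -0.20567195] [ 0.49385811 -0.23202954] 0.11793211183800992 0.01420584710749504
centre from handle end [ 0.5660524  -0.24858356] grip [ 0.45688551 -0.22355179]
rim (array([ 0.5687, -0.2496,  0.0759]), np.float64(0.0007)) (array([ 0.5687, -0.2496,  0.06  ]), np.float64(0.0007))
rim (array([ 0.5668, -0.2488,  0.0751]), np.float64(0.0007)) (array([ 0.5667, -0.2489,  0.06  ]), np.float64(0.001))
coaster (array([0.6002, 0.005 , 0.06  ]), np.float64(0.0004))
cuprim (array([0.5975, 0.0026, 0.0379]), np.float64(0.0008)) (array([0.5975, 0.0026, 0.06  ]), np.float64(0.0008))
scene cup (array([0.5979, 0.0043, 0.06  ]), np.float64(0.0009))
side cup (array([0.6035, 0.001 , 0.06  ]), np.float64(0.0015))
```

>>> move_arm([
  [-0.011, -0.0155, 0.04, 0, 0, -0.005, 0.0854],
  [-0.0115, -0.016, 0.04, 0, 0, 0, 0.0854],
  [0, 0, 0.04, 0, 0, 0, 0.0854],
  [0, 0, 0, 0, 0, 0, 0.0854],
])

```text
time_s: 8.15
position: [0.4566, -0.2231, 0.2852]
tcp_rot: [-0.004, 0.112, 0.994, 0.002]
wrist_force: [0.2, 0.1, 0.3]
width: 1.003
finger_force: 0.0
```

```bash
cat > d.py <<'E'
from h import *
import sys
s=sensors.sense(); Rm=q2R(s['tcp_rot']); g=np.array(list(map(float,sys.argv[1:4])))
print('pos',s['position'].round(4),'tool delta',(Rm.T@(g-s['position'])).round(4),'y ang',np.arctan2(Rm[1,1],Rm[0,1]).round(4),'tilt z',Rm[:,2].round(4),s['joint_pos'].round(2),'F',s['wrist_force'].round(1),s['finger_force'],s['width'],s['time_s'])
E
python3 d.py 0.4575 -0.2237 0.2285
```

```text
pos [ 0.4566 -0.2231  0.2852] tool delta [-0.0015 -0.0006  0.0567] y ang 1.3462 tilt z [-0.0069  0.0051 -1.    ] [-0.65  0.06  2.08 -0.    1.02 -2.  ] F [0.2 0.1 0.3] 0.0 1.0027919923291748 8.15
```

>>> move_arm([
  [0, 0, 0.03, 0, 0, 0, 0.0854],
  [0, 0, 0.03, 0, 0, 0, 0.0854],
  [0, 0, 0, 0, 0, 0, 0.0854],
  [0, 0, 0, 0, 0, 0, 0.0854],
])

```text
time_s: 8.65
position: [0.4586, -0.2243, 0.231]
tcp_rot: [0.001, 0.112, 0.994, -0.001]
wrist_force: [-0.0, -0.2, 1.5]
width: 1.0
finger_force: 0.0
```

```bash
python3 d.py 0.4575 -0.2237 0.2285; python3 - <<'E'
from h import *
c=imaging.read_camera('wrist'); cv2.imwrite('pics/wrist3.png',c['color'][:,:,::-1])
E
```

```text
pos [ 0.4586 -0.2243  0.231 ] tool delta [0.0012 0.0003 0.0025] y ang 1.3471 tilt z [ 0.0028 -0.0022 -1.    ] [-0.65  0.15  2.1  -0.    0.9  -2.  ] F [-0.  -0.2  1.5] 0.0 1.0002438006399654 8.65
```

View pics/wrist3.png

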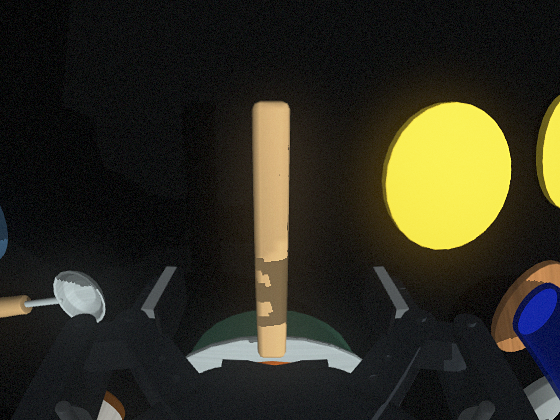

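The handle (column 271) lies midway between the pads (165 and 390). I'll close slowly, then firm up the grip.

>>> move_arm([
  [0, 0, 0.002, 0, 0, 0, 0.03],
  [0, 0, 0, 0, 0, 0, 0.02],
  [0, 0, 0, 0, 0, 0, 0.012],
  [0, 0, 0, 0, 0, 0, 0.005],
  [0, 0, 0, 0, 0, 0, 0.0],
], force=40)

```text
time_s: 9.32
position: [0.4578, -0.224, 0.2269]
tcp_rot: [0.0, 0.112, 0.994, -0.0]
wrist_force: [-1.0, -0.7, 2.2]
width: 0.155
finger_force: 41.9
```

>>> move_arm([
  [0, 0, 0, 0, 0, 0, 0],
  [0, 0, 0, 0, 0, 0, 0],
  [0, 0, 0, 0, 0, 0, 0],
], force=100)

```text
time_s: 9.7
position: [0.4578, -0.224, 0.227]
tcp_rot: [0.0, 0.112, 0.994, -0.0]
wrist_force: [-1.9, -1.8, 3.5]
width: 0.145
finger_force: 97.4
```

```bash
python3 d.py 0.4575 -0.2237 0.2285
```

```text
pos [ 0.4578 -0.224   0.227 ] tool delta [ 0.0004  0.0002 -0.0015] y ang 1.3471 tilt z [ 0.e+00 -5.e-04 -1.e+00] [-0.65  0.15  2.1  -0.    0.89 -2.  ] F [-1.9 -1.8  3.5] 97.40346193313599 0.14477696128390652 9.7
```

>>> move_arm([
  [0, 0, -0.003, 0, 0, 0, 0],
  [0, 0, -0.006, 0, 0, 0, 0],
  [0, 0, -0.01, 0, 0, 0, 0],
  [0, 0, -0.012, 0, 0, 0, 0],
  [0, 0, -0.015, 0, 0, 0, 0],
])

```text
time_s: 10.32
position: [0.4577, -0.2237, 0.2736]
tcp_rot: [-0.0, 0.112, 0.994, 0.0]
wrist_force: [0.1, -0.0, -3.8]
width: 0.145
finger_force: 97.4
```

>>> move_arm([
  [0, 0, -0.02, 0, 0, 0, 0],
  [0, 0, -0.02, 0, 0, 0, 0],
  [0, 0, -0.02, 0, 0, 0, 0],
  [0, 0, -0.015, 0, 0, 0, 0],
  [0, 0, -0.01, 0, 0, 0, 0],
])

```text
time_s: 10.95
position: [0.4578, -0.2238, 0.3591]
tcp_rot: [0.001, 0.112, 0.994, -0.0]
wrist_force: [0.5, -1.9, -2.9]
width: 0.149
finger_force: 97.4
```

>>> move_arm([
  [0, 0, -0.005, 0, 0, 0, 0],
  [0, 0, 0, 0, 0, 0, 0],
])

```text
time_s: 11.2
position: [0.4577, -0.2238, 0.3626]
tcp_rot: [-0.0, 0.112, 0.994, 0.0]
wrist_force: [0.1, -0.0, -3.4]
width: 0.143
finger_force: 97.4
```

```bash
python3 d.py 0.487 0.003 0.37; python3 - <<'E'
from h import *
for n in('scene','side'):
    c=imaging.read_camera(n); cv2.imwrite(f'pics/{n}2.png',c['color'][:,:,::-1])
a=cv2.imread('pics/scene2.png')[130:370,100:420];b=cv2.imread('pics/side2.png')[130:370,160:480]
cv2.imwrite('pics/lift.png',cv2.resize(np.hstack([a,b]),None,fx=1.25,fy=1.25,interpolation=2))
E
```

```text
pos [ 0.4577 -0.2238  0.3626] tool delta [ 0.0218  0.2276 -0.0073] y ang 1.3469 tilt z [-1.e-04  1.e-04 -1.e+00] [-0.65 -0.04  2.02  0.    1.17 -2.  ] F [ 0.1 -0.  -3.4] 97.38030910491943 0.1432908640415252 11.2
```

View pics/lift.png

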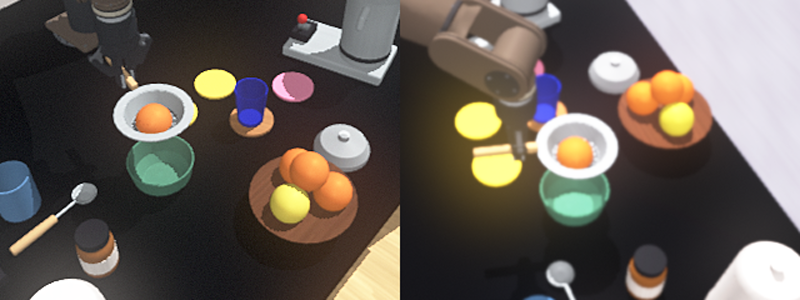

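The sieve is off the bowl with the orange inside, the bowl hasn't moved, and the knob still leans right. I'll carry it across smoothly.

>>> move_arm([
  [0.0008, 0.008, 0, 0, 0, 0, 0],
  [0.0016, 0.016, 0, 0, 0, 0, 0],
  [0.0023, 0.024, 0, 0, 0, 0, 0],
  [0.003, 0.03, 0, 0, 0, 0, 0],
  [0.0033, 0.034, 0, 0, 0, 0, 0],
])

```text
time_s: 11.92
position: [0.4718, -0.1104, 0.3625]
tcp_rot: [-0.0, 0.112, 0.994, 0.0]
wrist_force: [-0.3, -0.5, -3.0]
width: 0.145
finger_force: 97.5
```

>>> move_arm([
  [0.0033, 0.034, 0, 0, 0, 0, 0],
  [0.0033, 0.034, 0, 0, 0, 0, 0],
  [0.0028, 0.028, 0, 0, 0, 0, 0],
  [0.002, 0.02, 0, 0, 0, 0, 0],
  [0.0012, 0.012, 0, 0, 0, 0, 0],
])

```text
time_s: 12.55
position: [0.4877, 0.0172, 0.3625]
tcp_rot: [-0.0, 0.111, 0.994, 0.0]
wrist_force: [0.6, 0.1, -2.3]
width: 0.144
finger_force: 97.5
```

>>> move_arm([
  [0.0008, 0.008, 0, 0, 0, 0, 0],
  [0.0004, 0.005, 0, 0, 0, 0, 0],
  [0, 0, 0, 0, 0, 0, 0],
  [0, 0, 0, 0, 0, 0, 0],
])

```text
time_s: 13.05
position: [0.4897, 0.028, 0.3627]
tcp_rot: [-0.0, 0.112, 0.994, -0.0]
wrist_force: [0.6, 0.2, -2.7]
width: 0.146
finger_force: 97.5
```

```bash
cat > chk.py <<'E'
from meas import *
import sys
T=sys.argv[1]; z=float(sys.argv[2])
s=sensors.sense(); Rm=q2R(s['tcp_rot']); print('pos',s['position'].round(4),'tilt',Rm[:,2].round(4),s['time_s'],s['finger_force'],s['joint_pos'].round(2))
print('expected centre',s['position'][:2]+[.1093,-.0252])
rr=[]
for n in('scene','side'):
    c=imaging.read_camera(n); cv2.imwrite(f'pics/{n}{T}.png',c['color'][:,:,::-1])
    u,v=proj(c,[*(s['position'][:2]+[.1093,-.0252]),z]).astype(int); hsv=cv2.cvtColor(c['color'],cv2.COLOR_RGB2HSV)
    m=np.zeros(hsv.shape[:2],bool); b=np.s_[max(v-40,0):v+40,u-55:u+55]; m[b]=cv2.inRange(hsv,(0,0,95),(180,70,255))[b]>0
    q=big(m)[:,0]; h=cv2.convexHull(q); e=cv2.fitEllipse(h); P=np.array([onz(c,*p[0],z)[:2] for p in h.tolist()])
    print(n,'exp px',u,v,'ell',np.round(e[0],1),np.round(e[1],1),circ(P),circ(P,.076)); rr.append(ray(c,*e[0]))
print('rim centre',two(*rr),'want z',z)
E
python3 chk.py 3 0.2025
```

```text
pos [0.4897 0.028  0.3627] tilt [-1.e-04 -1.e-04 -1.e+00] 13.05 97.51949787139893 [-0.15 -0.09  2.06 -0.    1.17 -1.5 ]
expected centre [0.59903978 0.00277984]
scene exp px 301 173 ell [321.6 169.3] [47.2 99. ] (array([0.628 , 0.0594, 0.1293]), np.float64(0.0095)) (array([0.597 , 0.0065, 0.06  ]), np.float64(0.0304))
side exp px 274 172 ell [268.6 165. ] [67.9 74.7] (array([0.5932, 0.0458, 0.1232]), np.float64(0.0127)) (array([ 0.5768, -0.0052,  0.06  ]), np.float64(0.031))
rim centre (array([0.60843497, 0.07698098, 0.17174497]), np.float64(0.010918381293990202)) want z 0.2025
```

```bash
python3 - <<'E'
import cv2,numpy as np
a=cv2.imread('pics/scene3.png')[100:260,210:400];b=cv2.imread('pics/side3.png')[100:260,170:360]
cv2.imwrite('pics/over.png',cv2.resize(np.hstack([a,b]),(798,336),interpolation=2))
E
```

```text
(no output)
```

View pics/over.png

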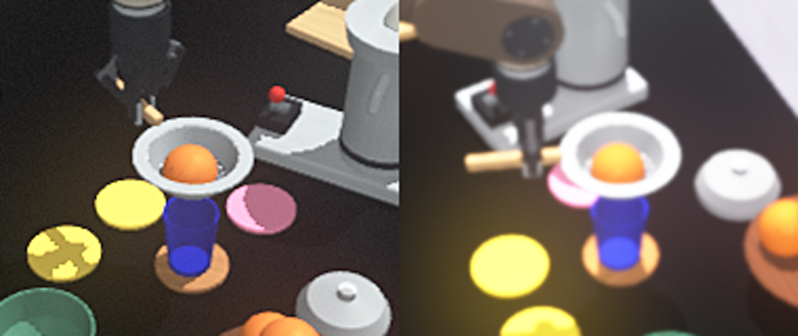

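The sieve hangs over the cup: rim centre is about (302,174) in scene against (301,173) expected, and (275.5,172) in side against (274,172). So it looks level, and the orange is inside. I'll lower 24.5 mm and recheck with unobstructed rim arcs.

>>> move_arm([
  [0, 0, 0.004, 0, 0, 0, 0],
  [0, 0, 0.008, 0, 0, 0, 0],
  [0, 0, 0.0075, 0, 0, 0, 0],
  [0, 0, 0.004, 0, 0, 0, 0],
  [0, 0, 0.001, 0, 0, 0, 0],
])

```text
time_s: 13.78
position: [0.4896, 0.0284, 0.3377]
tcp_rot: [-0.0, 0.112, 0.994, 0.0]
wrist_force: [0.9, -0.4, -3.5]
width: 0.146
finger_force: 97.5
```

>>> move_arm([
  [0, 0, 0, 0, 0, 0, 0],
  [0, 0, 0, 0, 0, 0, 0],
  [0, 0, 0, 0, 0, 0, 0],
])

```text
time_s: 14.15
position: [0.4898, 0.0284, 0.3385]
tcp_rot: [0.0, 0.112, 0.994, -0.0]
wrist_force: [0.4, 0.6, -1.8]
width: 0.144
finger_force: 97.5
```

```bash
python3 - <<'E'
from meas import *
s=sensors.sense(); Rm=q2R(s['tcp_rot']); e=s['position'][:2]+[.1093,-.0252]; z=s['position'][2]-.2270+.033+.0335
print('pos',s['position'].round(4),'tilt',Rm[:,2].round(4),'exp centre',e.round(4),'rim z',z.round(4),'underside',(z-.0335).round(4),np.abs(s['qvel']).max())
vis=[]
for n in('scene','side'):
    c=imaging.read_camera(n); hsv=cv2.cvtColor(c['color'],cv2.COLOR_RGB2HSV); g=c['color'].astype(int); bright=(hsv[...,1]<70)&(hsv[...,2]>90)
    # walk rays outward from expected rim centre; last bright->dark step per direction
    P=[];A=[]
    for a in np.arange(0,360,4):
        d=np.array([np.cos(np.radians(a)),np.sin(np.radians(a))])
        px=[proj(c,[*(e+r*d),z]) for r in np.arange(.068,.09,.0004)]
        b=np.array([bright[int(round(v)),int(round(u))] for u,v in px])
        if b[0] and not b[-1] and np.abs(np.diff(b.astype(int))).sum()==1: P.append(e+(.068+.0004*b.sum())*d);A.append(a)
    P=np.array(P); print(n,len(P),'arc',A[0],A[-1],circ(P),circ(P,.076))
    # cup
    m=(hsv[...,0]>112)&(hsv[...,0]<135)&(hsv[...,1]>120)&(hsv[...,2]>40); u,v=proj(c,[.599,.003,.06]).astype(int); k=np.zeros(m.shape,bool); k[v-35:v+35,u-25:u+25]=m[v-35:v+35,u-25:u+25]; print(' cup box',cv2.boundingRect(big(k)))
    cv2.imwrite(f'pics/{n}4.png',c['color'][:,:,::-1])
a=cv2.imread('pics/scene4.png')[100:260,210:400];b=cv2.imread('pics/side4.png')[100:260,170:360]
cv2.imwrite('pics/over4.png',cv2.resize(np.hstack([a,b]),(798,336),interpolation=2))
E
```

```text
pos [0.4898 0.0284 0.3385] tilt [ 6.e-04 -1.e-04 -1.e+00] exp centre [0.5991 0.0032] rim z 0.178 underside 0.1445 0.0012855181852380695
scene 77 arc 4 356 (array([0.5981, 0.0061, 0.0785]), np.float64(0.0018)) (array([0.5972, 0.0063, 0.06  ]), np.float64(0.0029))
 cup box (287, 198, 28, 34)
side 77 arc 0 356 (array([0.5998, 0.0059, 0.082 ]), np.float64(0.0012)) (array([0.6041, 0.0062, 0.06  ]), np.float64(0.0055))
 cup box (261, 199, 28, 29)
```

View pics/over4.png

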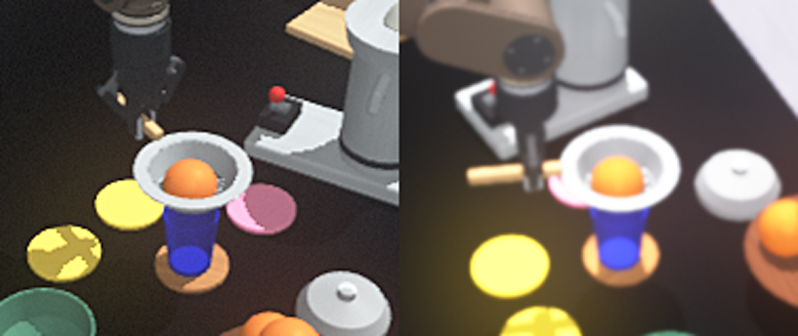

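The rim centre measures about (0.599, 0.005) over the cup at (0.599, 0.003). The underside is at z = 0.1445, about 40 mm above the rim. The sieve is level and steady with the orange inside, and the cup, coaster and bowl haven't moved. Handing in.

```bash
python3 -c "
from rig import sign_off
print(sign_off())"
```

```text
the job is handed in; nothing more can be done
None
```

I tipped the juicer's toggle fully right to off, and the sieve, orange half still in it, is held level and steady over the cobalt cup, about 4 cm above its rim. The job is handed in, after about 14 s of robot time; no verdict came back.

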